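# Gauge the neck and hold its cam at full lift

## Task

A ukulele neck lies in the luthier's jig, on a fixed heel support and a cam. Take the gauge by its black knob and lower its head until the sprung foot bears on the neck and is pushed in by about 10 mm, then let go of the gauge, which stays where it is put. Then swing the sprung cam lever up to the cam's highest lift, where the lever stands upright, and finish while still holding it there with the foot still on the neck; keep the neck in the jig and do not disturb the other things on the bench.

Things in the scene. Friction and masses are not known exactly. Their poses are not given: they have to be found in the camera images.
- jig: Neck jig, a plywood board 150 x 460 x 20 mm fixed to the bench. Origin: centre of its underside; x across the board (away from the robot), y along the board and the neck, z up. Heel support at y = +150 mm; cam under the neck at y = -80 mm. The lever is on the robot's side (-x).
- lever (a joint): Angle of the steel cam lever, rad. 0: at its stop, where it starts, leaning 1.3 rad from upright towards the jig's -y; grows as it swings up. At 1.3 the lever stands upright (along the jig's z) and the cam is at its highest lift (the neck 10 mm up there); beyond that the neck sinks again. Upper stop 2.2. A spring returns it to 0 when let go: about 3 N at the bar to start it and 5 N at 1.3.
- lever_pivot (a point): Point on the lever's hinge axis, in the plane of the lever's flat steel arm (8 mm thick, 18 mm wide): at x = -70, y = -80, z = 61 mm in the jig's frame. The hinge axis runs along the jig's x.
- lever_bar (a point): Centre of the lever's round dark wooden grip bar, 20 mm diameter, 56 mm long, level, parallel to the jig's x. It is 110 mm from the hinge axis and 36 mm from the pivot point towards the robot (jig's -x). It turns freely on the lever as a crank grip does (so the point's own axes mean nothing). It can be pinched from above with the fingers on its jig +y and -y sides. With the lever at angle t it lies in the jig's frame at y = -80 - 110 sin(1.3 - t), z = 61 + 110 cos(1.3 - t) mm.
- gauge: Gauge stand, fixed: dark steel base 70 x 100 x 36 mm and an upright round column 16 mm thick, 271 mm tall. Origin: underside, on the column's axis; -x points along the head's arm to the foot, 130 mm from the column; z up.
- gauge_head (a joint): How far the gauge's head has been slid down its column, m: 0 is highest, 0.070 the lower stop. Stiff slide (about 5 N) that stays where it is left. At 0 the foot hangs 50 mm above the neck's top; it starts at 0 to 0.020.
- gauge_knob (a point): Centre of the head's black knob, 26 mm diameter and 24 mm tall, axis upright, right above the foot. Below it are 18 mm of thin stem (12 mm diameter) and then the barrel and the arm (14 mm wide, runs to gauge +x); pinch it from above with the fingers on its gauge +y and -y sides.
- gauge_foot (a joint): Gauge reading: how far the sprung foot is pushed into the barrel, m; 0 hanging free, 0.031 fully in. Light spring, 1.2 N at 0 to 2.8 N fully in. As the head goes down the foot stands still on the neck and this grows by the same amount.
- foot_tip (a point): Centre of the underside of the gauge's foot, a brass disc 16 mm diameter on a thin steel stem under the barrel; 105 mm below the knob's centre when hanging free.
- neck_top (a point): Middle of the top face of the neck (fingerboard), 110 mm above the bench at the start. The neck lies along the jig's y, is 430 mm long and 50 mm wide, and weighs about 0.3 kg. Axes as the jig's.
- neck: The ukulele neck, loose in the jig. Origin 24 mm below its top face.
- sanding_block: Bystander: cork sanding block 60 x 105 x 30 mm.
- glue: Bystander: white glue bottle, 52 mm diameter, 140 mm tall.
- loupe: Bystander: black magnifier, 44 mm diameter with a short handle, 14 mm tall.
- screwdriver: Bystander: screwdriver lying on the bench.
- parts_cup: Bystander: steel parts cup, 64 mm diameter, 50 mm tall.
- plane: Bystander: small hand plane, 160 mm long.

How it is judged:
By the outcome, as a careful person would: the job done as asked, in the order asked, and still so for the second after the job is handed in, while the arm keeps its last pose, push and grip.
It also fails if it takes over 46 s, if anything falls off the work surface, if the arm or the gripper's body presses on something with over 40 N, if the wrist force passes 120 N, or if a joint passes its speed limit or range.

## Robot

A 7-joint arm with a two-finger parallel gripper is mounted at the origin on the work surface. World frame = base frame: x ahead of the robot, y to its left, z up, the work surface at z = 0. Lengths are in m, angles in rad, forces in N, time in s.
With the tool pointing down it reaches from about 0.4 to 0.875 m from the base axis. Payload 19.3 kg.
Tool frame: the origin (TCP) lies at the very end of the fingers, on their centre line; the grasp point (between the pads) lies 19 mm behind it; z points along the fingers, y is the line along which they close (so a half turn about z gives the same grasp; the last joint's range is limited). The gripper opens to 85 mm and grips with 20 to 120 N. Pads are 22 mm wide; open, the fingers measure 114 mm over their backs; the gripper's body (76 mm by 85 mm) begins 54 mm behind the grasp point. The pads swing forward as they close: fully open they stand 13 mm farther back than shut.
Start: joints at [1.219, 0.521, -0.036, 1.599, 0.021, 1.021, -0.113], TCP at [0.174, -0.6, 0.231] pointing down, gripper open.
Joint ranges: [-2.91, 2.91], [-0.3, 2.13], [-1.5, 1.42], [0.17, 2.43], [-1.26, 4.41], [0.16, 1.93], [-2.52, 2.52]. Speed limits (rad/s): [1.89, 1.89, 2.39, 2.39, 3.01, 3.01, 3.01].

## Interface

Orientations are given as [roll, pitch, yaw] about the fixed x, y, z axes, in that order (R = Rz(yaw) Ry(pitch) Rx(roll)).
In Python, from workcell import monitor, optics, job_done gives the robot as it stands.
- The arm moves only by the shell command python3 -m handwheel 'ROWS' [FORCE]. ROWS is JSON, a list of rows, each an object of numbers: "dx", "dy", "dz": the shift along the tool's x, y, z in cm; "wx", "wy", "wz": the turn, a rotation vector about the tool's x, y, z in rad; "claw": the opening in per cent of the stroke, from 0 (shut) to 100 (fully open). A call has 1 to 8 rows; each row shifts and turns the commanded pose from where the row before left it, along the tool's axes as they then stand; what a row does not reach is not made up. A row lasts 1/8 s, in which the tool goes at most 62.5 mm and 10.7 degrees, less where a joint would pass 70% of its speed; a pose out of reach is approached as far as the arm can. A call with a gripper value outside its range is refused whole. The fingers move at their own pace and stop on an object; FORCE is the grip in N (left out, the last holds). Time passes only in rows, so rows that do not move let the fingers close. It gives the time, the measured TCP pose, the force, the opening and the grip force at its end, in the units of the state.
- monitor.observe(): the state, without advancing time (a new reading comes with each control period).
- optics.grab_frame(name): name is "scene" or "side" or "wrist"; returns a dict with "frame" (400x640x3 uint8, blue, green, red), "fovy" (degrees; the focal length in pixels is half the picture's height over the tangent of half this angle, whatever the lens; pixels are square), "cx", "cy" (the principal point, pixels), "R" (3x3) and "t" (3): a world point X has camera coordinates R X + t. Camera axes: x right, y down, z forward; pixel columns grow to the right and rows downward; lengths in m; the calibration is good to about 2 mm. A picture is of the moment at which its call begins. There is no depth.
- job_done(): hands the job in; it is judged then, once.
Trained networks look in the newest picture that a camera, given by its name, has taken for a name from the list of things; names that differ only in an ending like _2 or _b are one class to them, and where a whole thing is asked for, a point or a joint stands for the part that bears it (a point fixed in the world has none). Each returns a list of dicts, best first, with "p" (0 to 1); they miss things now and then, are a little off and sometimes report something else, mostly with a low value. They report only what shows in the picture. A call takes as long as a camera call.
- optics.masks_of(name, camera): "region" (400x640 bool, what is visible of it) and "rect" ([left, top, width, height] in pixels, round what is visible of it).
The state is a dict: "clock": time; "qpos": joint angles; "qd": joint speeds; "joint_efforts": joint torques, N m; "position": TCP position; "tool_rot": TCP orientation; "force": force on the tool from outside, world axes, zero at the start; "moment": the same for the moment, N m; "grip_width": finger opening in m; "finger_force": force on a finger pad.
Only numpy, scipy, OpenCV 4.12 (cv2) and the standard library are available. Lean on these libraries where they do the work, as an engineer would, in place of code of your own. Each camera call takes 0.05 s, during which the arm holds its last target. There are 200 camera calls.

## Working session

There is one attempt and no reset: what is moved stays moved. The work goes in short steps, Python scripts to look and compute and a shell command to move; the robot and the scene stay as the last step left them, time stands still between calls to the robot, and variables do not carry over. Pictures are saved under pics/ and viewed, at most 10 in all, crops included, and the job is handed in when it is done.

```bash
mkdir -p pics
cat > h.py <<'E'
import numpy as np,cv2
from workcell import monitor,optics
def grab(n):
    f=optics.grab_frame(n); h=f["frame"].shape[0]
    f["f"]=h/2/np.tan(np.radians(f["fovy"])/2); f["R"]=np.array(f["R"]);f["t"]=np.array(f["t"]); return f
def proj(f,X):
    c=f["R"]@np.array(X)+f["t"]; return np.array([f["cx"]+f["f"]*c[0]/c[2],f["cy"]+f["f"]*c[1]/c[2]])
def ray(f,uv):
    d=f["R"].T@np.array([(uv[0]-f["cx"])/f["f"],(uv[1]-f["cy"])/f["f"],1]); return -f["R"].T@f["t"],d/np.linalg.norm(d)
def onz(f,uv,z):
    o,d=ray(f,uv); return o+d*(z-o[2])/d[2]
def tri(*rs):
    A=sum(np.eye(3)-np.outer(d,d) for o,d in rs); b=sum((np.eye(3)-np.outer(d,d))@o for o,d in rs)
    X=np.linalg.solve(A,b); return X,[np.linalg.norm(np.cross(X-o,d)) for o,d in rs]
E
python3 - <<'E'
from h import *
np.set_printoptions(precision=4,suppress=True)
print(monitor.observe())
for c in("scene","side"):
    f=grab(c); cv2.imwrite(f"pics/{c}0.png",f["frame"]); print(c,f["f"],f["R"].tolist(),f["t"])
    for n in("gauge_knob","lever_bar","foot_tip","neck","jig","gauge","lever"):
        try:
            for m in optics.masks_of(n,c)[:2]:
                ys,xs=np.nonzero(m["region"]); print(c,n,round(m["p"],2),m["rect"],xs.mean().round(1),ys.mean().round(1))
        except Exception as e: print(n,e)
E
```

```text
{'clock': 0.0, 'qpos': array([ 1.2188,  0.522 , -0.0363,  1.6   ,  0.0212,  1.0211, -0.1128]), 'qd': array([ 0.0013, -0.0012,  0.0001,  0.0006,  0.0012, -0.0004, -0.0006]), 'joint_efforts': array([  0.0004, -92.7119,   1.9802, -36.9919,   0.0178,   0.0084,
         0.    ]), 'position': array([ 0.1737, -0.6001,  0.2307]), 'tool_rot': array([-3.1405,  0.0001,  0.2818]), 'force': array([ 0.7051,  0.2834, -0.3615]), 'moment': array([-0.0024, -0.0135,  0.0021]), 'finger_force': 0.0, 'grip_width': 0.0854420090958247}
scene 484.9917425602888 [[0.7223422830900835, 0.691341830726463, -0.016373733477378426], [0.5495594878198468, -0.5882527570942939, -0.5932478934797406], [-0.4197689786148968, 0.4195296972310118, -0.8048533019959984]] [-0.3775 -0.2763  1.4948]
scene gauge_knob 0.79 [311.5, 152.6, 67.0, 71.0] 342.1 190.6
scene lever_bar 0.71 [228.6, 204.9, 17.8, 18.9] 235.6 213.3
scene foot_tip 0.52 [318.2, 185.0, 8.7, 9.0] 321.9 188.3
scene foot_tip 0.52 [316.9, 154.0, 61.6, 72.0] 342.5 190.1
scene neck 0.8 [237.8, 159.7, 157.1, 100.9] 310.2 214.1
scene jig 0.71 [225.7, 166.9, 189.3, 125.0] 31
[... 170 characters left out ...]
217.7
scene lever 0.53 [228.0, 204.0, 15.0, 19.2] 234.9 212.9
side 425.7071753752921 [[-0.99912410229359, -0.041802179430146864, -0.0018989499512979421], [-0.03123085714907236, 0.7751225691009603, -0.6310385379927769], [0.02785070515735581, -0.6304265069500304, -0.775749158914801]] [0.6078 0.1897 1.2163]
side gauge_knob 0.72 [274.9, 186.2, 63.2, 33.2] 308.9 198.2
side lever_bar 0.52 [302.5, 173.0, 56.8, 130.5] 327.4 242.4
side foot_tip 0.49 [329.0, 210.0, 5.9, 9.4] 331.3 215.4
side neck 0.8 [299.8, 173.2, 59.9, 131.7] 327.4 242.1
side jig 0.61 [283.9, 188.1, 102.6, 143.2] 329.0 265.7
side gauge 0.71 [267.0, 177.8, 71.8, 81.0] 295.1 215.7
side gauge 0.58 [268.9, 267.4, 18.5, 38.9] 277.3 278.5
```

Run:
```python
import cv2
a=cv2.imread("pics/scene0.png")[130:330,200:460];b=cv2.imread("pics/side0.png")[150:350,220:480]
cv2.imwrite("pics/a.png",cv2.resize(cv2.vconcat([a,b]),None,fx=1.49,fy=1.49,interpolation=2)if 0 else cv2.resize(a,(780,600),interpolation=2));cv2.imwrite("pics/b.png",cv2.resize(b,(780,600),interpolation=2))
```

```text
(no output)
```

View pics/a.png

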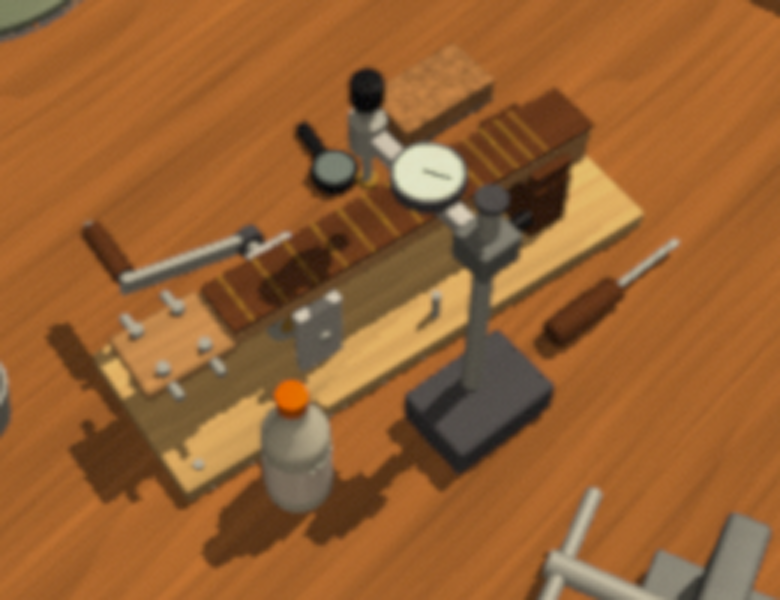

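View pics/b.png

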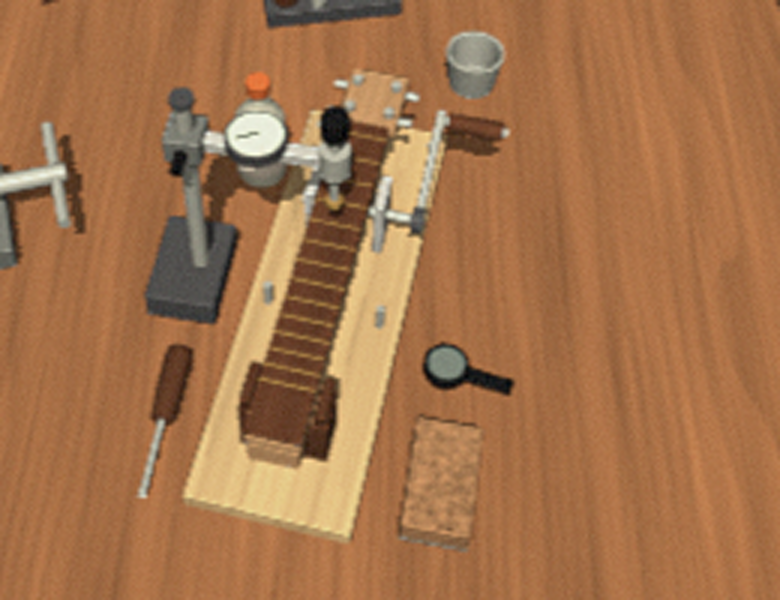

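View pics/scene0.png

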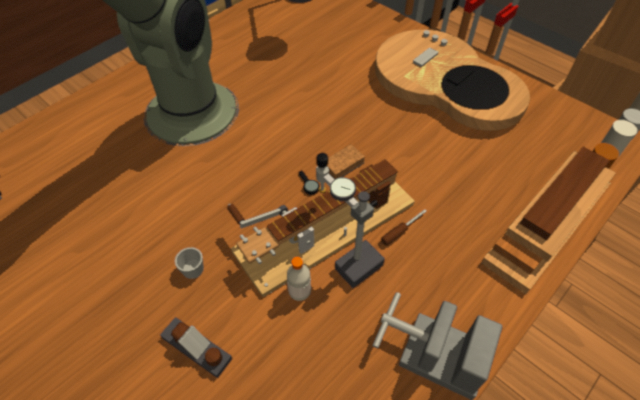

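The scene crop shows the knob at about (322,160), the lever bar at (236,215) and the pivot at (283,210). The side crop shows the knob at (332,192), the bar at (379,193) and the board corners. The glue bottle stands beside the headstock on the far side of the jig, clear of the lever.

```bash
cat > fit.py <<'E'
from h import *
from scipy.optimize import least_squares
np.set_printoptions(precision=4,suppress=True)
S=grab("scene");D=grab("side")
s=lambda u,v:np.array([u/3+200,v/3+130]); d=lambda u,v:np.array([u/3+220,v/3+150])
K,e=tri(ray(S,s(367,90)),ray(D,d(335,125))); print("knob",K,e)
B,e=tri(ray(S,s(109,254)),ray(D,d(478,130))); print("bar",B,e)
P,e=tri(ray(S,s(248,240)),ray(D,d(418,222))); print("pivot",P,e)
C,e=tri(ray(S,s(491,198)),ray(D,d(181,98))); print("coltop",C,e)
bar0=[-.106,-.080-.11*np.sin(1.3),.061+.11*np.cos(1.3)]
obs=[(S,s(188,490),[.075,-.23,.02]),(S,s(641,212),[.075,.23,.02]),(D,d(185,497),[.075,.23,.02]),(D,d(350,533),[-.075,.23,.02]),(D,d(445,130),[-.075,-.23,.02]),
(S,s(109,254),bar0),(D,d(478,130),bar0)]
def W(p,q):
    c,n=np.cos(p[2]),np.sin(p[2]); return np.array([p[0]+c*q[0]-n*q[1],p[1]+n*q[0]+c*q[1],q[2]])
r=least_squares(lambda p:np.concatenate([proj(f,W(p,q))-uv for f,uv,q in obs]),[.6,-.1,0],loss="soft_l1")
print("jig",r.x,r.fun.reshape(-1,2)); p=r.x
print("pivot",W(p,[-.07,-.08,.061]),"bar0",W(p,bar0),"bar1.3",W(p,[-.106,-.08,.171]))
k=C-K;print("gauge yaw",np.arctan2(k[1],k[0]),np.hypot(k[0],k[1]))
E
python3 fit.py
```

```text
knob [ 0.5892 -0.04    0.2635] [np.float64(0.0011284303405464191), np.float64(0.0011284303405463016)]
bar [ 0.4482 -0.192   0.0841] [np.float64(0.002205166954987755), np.float64(0.002205166954987764)]
pivot [ 0.5066 -0.095   0.0582] [np.float64(0.0006182882894743144), np.float64(0.0006182882894742464)]
coltop [ 0.7176 -0.0579  0.2714] [np.float64(0.0007254123400362464), np.float64(0.0007254123400363536)]
jig [ 0.5918 -0.032  -0.1987] [[-0.4381  0.468 ]
 [ 0.6009 -1.319 ]
 [-0.802  -0.5696]
 [ 0.4625  0.5984]
 [ 0.0183  1.0096]
 [-0.8353 -0.8963]
 [-1.4509 -1.3866]]
pivot [ 0.5074 -0.0966  0.061 ] bar0 [ 0.4512 -0.1934  0.0904] bar1.3 [ 0.4721 -0.0895  0.171 ]
gauge yaw -0.13890411947557285 0.12967571480217852
```

```bash
python3 -m handwheel '[{"dz":-2.5,"wz":0.14},{"dz":-2.5,"wz":0.14},{"dz":-2.5,"wz":0.14},{"dx":2.8,"dy":-5.1},{"dx":2.8,"dy":-5.1},{"dx":2.8,"dy":-5.1},{"dx":2.8,"dy":-5.1},{"dx":2.8,"dy":-5.1}]'; python3 -m handwheel '[{"dx":2.8,"dy":-5.1},{"dx":2.8,"dy":-5.1},{"dx":2.8,"dy":-5.1},{"dx":2.8,"dy":-5.1},{"dx":2.8,"dy":-5.1},{"dx":2.8,"dy":-5.1}]'
cat > m.py <<'E'
import sys
from h import *
# rows from the present tool pose to world target x y z
s=monitor.observe(); T=np.array(list(map(float,sys.argv[1:4])))
from scipy.spatial.transform import Rotation as Ro
R=Ro.from_euler("xyz",s["tool_rot"]).as_matrix()
print("clock",s["clock"],"pos",s["position"].round(4),"rot",s["tool_rot"].round(3),"F",s["force"].round(1),"w",round(s["grip_width"],4),"ff",round(s["finger_force"],1),"tool shift cm",(R.T@(T-s["position"])*100).round(2))
E
python3 m.py .589 -.040 .2445
python3 - <<'E'
from h import *
f=grab("wrist");cv2.imwrite("pics/w1.png",f["frame"])
print(proj(f,[.5892,-.04,.2755]))
for m in optics.masks_of("gauge_knob","wrist")[:2]:print(m["p"],m["rect"])
E
```

```text
clock 0.9 pos [ 0.1738 -0.6003  0.2313] rot [-3.142  0.     0.282] F [-0.6  0.3  0.6] w 0.0853 ff 0.0 tool shift cm [ 55.47 -42.28  -1.32]
[3118.4851191  3418.67470361]schema error: expected keys dx, dy, dz, wx, wy, wz, claw
schema error: expected keys dx, dy, dz, wx, wy, wz, claw
```

View pics/w1.png

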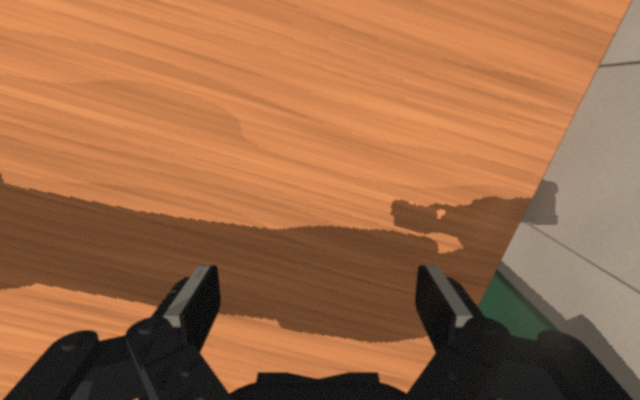

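The wrist picture shows only bare bench and the fingers: the arm never moved, because every row needs all seven keys.

```bash
python3 -m handwheel '[{"dx":0,"dy":0,"dz":-2.5,"wx":0,"wy":0,"wz":0.14,"claw":100},{"dx":0,"dy":0,"dz":-2.5,"wx":0,"wy":0,"wz":0.14,"claw":100},{"dx":0,"dy":0,"dz":-2.5,"wx":0,"wy":0,"wz":0.14,"claw":100},{"dx":2.8,"dy":-5.1,"dz":0,"wx":0,"wy":0,"wz":0,"claw":100},{"dx":2.8,"dy":-5.1,"dz":0,"wx":0,"wy":0,"wz":0,"claw":100},{"dx":2.8,"dy":-5.1,"dz":0,"wx":0,"wy":0,"wz":0,"claw":100},{"dx":2.8,"dy":-5.1,"dz":0,"wx":0,"wy":0,"wz":0,"claw":100},{"dx":2.8,"dy":-5.1,"dz":0,"wx":0,"wy":0,"wz":0,"claw":100}]' && python3 -m handwheel '[{"dx":2.8,"dy":-5.1,"dz":0,"wx":0,"wy":0,"wz":0,"claw":100},{"dx":2.8,"dy":-5.1,"dz":0,"wx":0,"wy":0,"wz":0,"claw":100},{"dx":2.8,"dy":-5.1,"dz":0,"wx":0,"wy":0,"wz":0,"claw":100},{"dx":2.8,"dy":-5.1,"dz":0,"wx":0,"wy":0,"wz":0,"claw":100},{"dx":2.8,"dy":-5.1,"dz":0,"wx":0,"wy":0,"wz":0,"claw":100}]'
python3 m.py .589 -.040 .2445
```

```text
clock: 2.0
position: [0.3485, -0.3655, 0.3066]
tool_rot: [3.141, -0.001, -0.138]
force: [1.7, -0.7, 0.3]
grip_width: 0.0854
finger_force: 0.0
clock: 2.62
position: [0.5223, -0.1322, 0.3066]
tool_rot: [3.141, -0.001, -0.138]
force: [-0.6, -1.9, 0.4]
grip_width: 0.0854
finger_force: 0.0
clock 2.625 pos [ 0.5223 -0.1322  0.3066] rot [ 3.141e+00 -1.000e-03 -1.380e-01] F [-0.6 -1.9  0.4] w 0.0854 ff 0.0 tool shift cm [  5.33 -10.05   6.21]
```

```bash
python3 -m handwheel '[{"dx":2.7,"dy":-5.0,"dz":0,"wx":0,"wy":0,"wz":0,"claw":100},{"dx":2.6,"dy":-5.0,"dz":0,"wx":0,"wy":0,"wz":0,"claw":100},{"dx":0,"dy":0,"dz":0,"wx":0,"wy":0,"wz":0,"claw":100}]'
python3 m.py .589 -.040 .2445
python3 - <<'E'
from h import *
f=grab("wrist");cv2.imwrite("pics/w2.png",f["frame"])
print(proj(f,[.5892,-.04,.2755]))
for m in optics.masks_of("gauge_knob","wrist")[:2]:
    ys,xs=np.nonzero(m["region"]);print(m["p"],m["rect"],xs.mean(),ys.mean())
E
```

```text
clock: 3.0
position: [0.5891, -0.0376, 0.3057]
tool_rot: [-3.14, 0.0, -0.133]
force: [-0.2, -1.4, -0.1]
grip_width: 0.0852
finger_force: 0.0
clock 3.0 pos [ 0.5891 -0.0376  0.3057] rot [-3.14   0.    -0.133] F [-0.2 -1.4 -0.1] w 0.0852 ff 0.0 tool shift cm [0.03 0.25 6.12]
[321.69974119 238.28700356]
0.67 [258.0, 0.0, 107.2, 258.5] 319.7614428614732 116.01576235222795
```

View pics/w2.png

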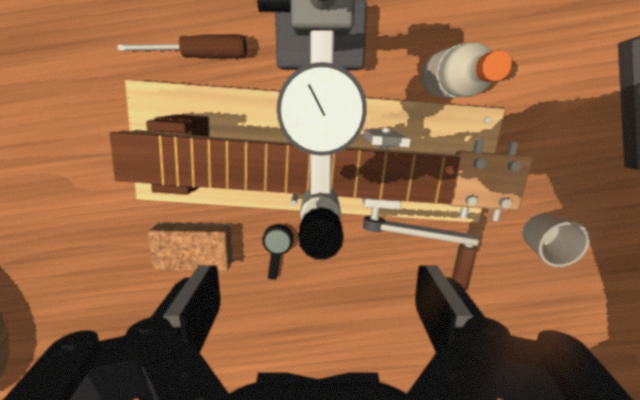

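The knob's top shows at (321,232), centred between the fingers and within a few mm of the estimate, with the arm running up the picture to the column. I'll descend and close on it.

```bash
python3 -m handwheel '[{"dx":0.2,"dy":0.2,"dz":2,"wx":0,"wy":0,"wz":0,"claw":100},{"dx":0,"dy":0,"dz":2,"wx":0,"wy":0,"wz":0,"claw":100},{"dx":0,"dy":0,"dz":1.5,"wx":0,"wy":0,"wz":0,"claw":100},{"dx":0,"dy":0,"dz":0.5,"wx":0,"wy":0,"wz":0,"claw":40},{"dx":0,"dy":0,"dz":0,"wx":0,"wy":0,"wz":0,"claw":20},{"dx":0,"dy":0,"dz":0,"wx":0,"wy":0,"wz":0,"claw":15},{"dx":0,"dy":0,"dz":0,"wx":0,"wy":0,"wz":0,"claw":15},{"dx":0,"dy":0,"dz":0,"wx":0,"wy":0,"wz":0,"claw":15}]' 30
python3 m.py .589 -.040 .2445
```

```text
clock: 4.1
position: [0.5903, -0.0399, 0.2473]
tool_rot: [-3.136, -0.002, -0.135]
force: [2.5, 21.5, 1.9]
grip_width: 0.0252
finger_force: 32.8
clock 4.1 pos [ 0.5903 -0.0399  0.2473] rot [-3.136e+00 -2.000e-03 -1.350e-01] F [ 2.5 21.5  1.9] w 0.0252 ff 32.8 tool shift cm [-0.12  0.03  0.28]
```

```bash
python3 -m handwheel '[{"dx":0,"dy":-0.1,"dz":0,"wx":0,"wy":0,"wz":0,"claw":15},{"dx":0,"dy":0,"dz":0,"wx":0,"wy":0,"wz":0,"claw":15}]'; python3 -m handwheel '[{"dx":0,"dy":0,"dz":0.5,"wx":0,"wy":0,"wz":0,"claw":15},{"dx":0,"dy":0,"dz":0.5,"wx":0,"wy":0,"wz":0,"claw":15},{"dx":0,"dy":0,"dz":0.5,"wx":0,"wy":0,"wz":0,"claw":15},{"dx":0,"dy":0,"dz":0.5,"wx":0,"wy":0,"wz":0,"claw":15}]'
python3 m.py .589 -.040 .189
```

```text
clock: 4.35
position: [0.5903, -0.0398, 0.2473]
tool_rot: [-3.138, -0.002, -0.135]
force: [1.7, 16.8, 2.5]
grip_width: 0.0248
finger_force: 32.8
clock: 4.85
position: [0.5903, -0.0398, 0.2272]
tool_rot: [-3.138, -0.002, -0.136]
force: [-0.6, 17.1, 3.2]
grip_width: 0.0252
finger_force: 33.0
clock 4.85 pos [ 0.5903 -0.0398  0.2272] rot [-3.138e+00 -2.000e-03 -1.360e-01] F [-0.6 17.1  3.2] w 0.0252 ff 33.0 tool shift cm [-0.13  0.05  3.82]
```

```bash
python3 -m handwheel '[{"dx":0,"dy":-0.35,"dz":0,"wx":0,"wy":0,"wz":0,"claw":15},{"dx":0,"dy":0,"dz":0.5,"wx":0,"wy":0,"wz":0,"claw":15},{"dx":0,"dy":0,"dz":0.5,"wx":0,"wy":0,"wz":0,"claw":15},{"dx":0,"dy":0,"dz":0.5,"wx":0,"wy":0,"wz":0,"claw":15},{"dx":0,"dy":0,"dz":0.5,"wx":0,"wy":0,"wz":0,"claw":15},{"dx":0,"dy":0,"dz":0,"wx":0,"wy":0,"wz":0,"claw":15}]'; python3 -m handwheel '[{"dx":0,"dy":0,"dz":0.5,"wx":0,"wy":0,"wz":0,"claw":15}]'
python3 m.py .589 -.040 .189
python3 - <<'E'
from h import *
a=grab("scene")["frame"][120:270,220:420];b=grab("side")["frame"][150:300,240:440]
cv2.imwrite("pics/c.png",cv2.resize(cv2.hconcat([a,b]),(800,300),interpolation=2))
E
```

```text
clock: 5.6
position: [0.5903, -0.0396, 0.2056]
tool_rot: [-3.141, -0.0, -0.138]
force: [5.6, 4.8, -6.4]
grip_width: 0.0252
finger_force: 32.2
clock: 5.72
position: [0.5903, -0.0396, 0.2012]
tool_rot: [-3.141, -0.001, -0.138]
force: [1.9, 4.4, 5.0]
grip_width: 0.0248
finger_force: 32.8
clock 5.725 pos [ 0.5903 -0.0396  0.2012] rot [-3.141e+00 -1.000e-03 -1.380e-01] F [1.9 4.4 5. ] w 0.0248 ff 32.8 tool shift cm [-0.12  0.06  1.22]
```

View pics/c.png

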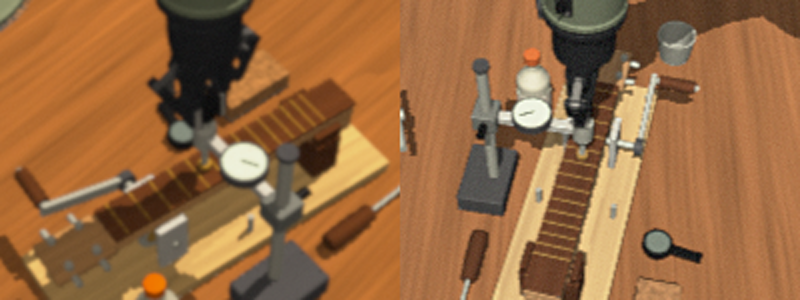

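The knob and head have come down with the gripper, and the foot now hangs close above the neck. The dial sits at (243,162) in the left half of the picture. I'll read its needle with the wrist camera to find contact.

```bash
cat > dial.py <<'E'
from h import *
import sys
f=grab("wrist")["frame"]; g=f.min(2)
L=(g>170).astype(np.uint8)
n,l,st,c=cv2.connectedComponentsWithStats(L); i=1+st[1:,4].argmax()
hull=cv2.convexHull(np.argwhere(l==i)[:,::-1].astype(np.int32)); M=np.zeros_like(g);cv2.fillConvexPoly(M,hull,255);M=cv2.erode(M,np.ones((9,9)))
d=(g<120)&(M>0); ys,xs=np.nonzero(d)
(cx,cy),r=cv2.minEnclosingCircle(hull)
print("dial",st[i],"c",round(cx),round(cy),round(r),"dark",d.sum())
if d.sum()>5:
    v=np.array([xs.mean()-cx,ys.mean()-cy]);P=np.linalg.svd(np.c_[xs-xs.mean(),ys-ys.mean()],full_matrices=False)[2][0]
    if P@v<0:P=-P
    print("needle deg",np.degrees(np.arctan2(P[1],P[0])).round(1),"ecc",v.round(1))
if len(sys.argv)>1: cv2.imwrite(sys.argv[1],f)
E
python3 dial.py pics/d1.png;python3 -m handwheel '[{"dx":0,"dy":0,"dz":0.2,"wx":0,"wy":0,"wz":0,"claw":15}]';python3 dial.py; python3 -m handwheel '[{"dx":0,"dy":0,"dz":0.2,"wx":0,"wy":0,"wz":0,"claw":15}]';python3 dial.py
python3 -c "
import cv2,numpy as np
from h import *
f=cv2.imread('pics/w2.png')[60:156,270:372];cv2.imwrite('pics/d0c.png',cv2.resize(f,None,fx=3,fy=3))"
```

```text
dial [ 262   61  111  114 9839] c 318 117 57 dark 94
needle deg -118.0 ecc [ -7.4 -11.9]
clock: 6.0
position: [0.5903, -0.0395, 0.1991]
tool_rot: [-3.141, -0.0, -0.138]
force: [1.1, 5.3, 4.3]
grip_width: 0.0247
finger_force: 32.7
dial [ 262   61  112  114 9853] c 318 118 57 dark 98
needle deg -117.9 ecc [ -7.4 -12.1]
clock: 6.18
position: [0.5903, -0.0396, 0.1973]
tool_rot: [-3.141, -0.001, -0.138]
force: [1.1, 4.7, 5.1]
grip_width: 0.0254
finger_force: 32.9
dial [ 262   61  112  114 9849] c 317 118 57 dark 96
needle deg -117.9 ecc [ -7.  -12.2]
```

View pics/d1.png

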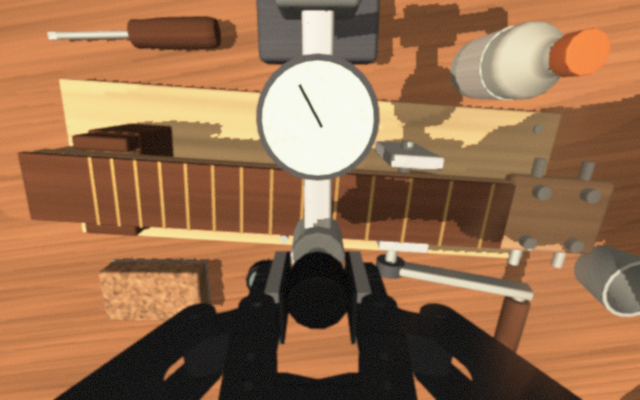

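The dial is clear at (318,117) with the needle tip at (301,86), and the knob is held between the fingers. The needle hasn't moved yet, so I continue in small steps.

```bash
python3 -m handwheel '[{"dx":0,"dy":0,"dz":0.2,"wx":0,"wy":0,"wz":0,"claw":15}]';python3 dial.py; python3 -m handwheel '[{"dx":0,"dy":0,"dz":0.2,"wx":0,"wy":0,"wz":0,"claw":15}]';python3 dial.py
python3 - <<'E'
from h import *
a=grab("scene")["frame"][160:235,280:380];b=grab("side")["frame"][185:260,290:390]
cv2.imwrite("pics/e.png",cv2.resize(cv2.hconcat([a,b]),(800,300),interpolation=2))
E
```

```text
clock: 6.35
position: [0.5903, -0.0396, 0.1953]
tool_rot: [-3.141, -0.001, -0.138]
force: [1.2, 4.4, 5.5]
grip_width: 0.0251
finger_force: 32.9
dial [ 262   61  111  114 9845] c 317 118 57 dark 97
needle deg -117.9 ecc [ -6.9 -12.1]
clock: 6.52
position: [0.5903, -0.0396, 0.1933]
tool_rot: [-3.141, -0.001, -0.138]
force: [1.2, 4.4, 5.5]
grip_width: 0.025
finger_force: 32.9
dial [ 262   61  112  114 9847] c 317 118 57 dark 98
needle deg -117.9 ecc [ -6.9 -12. ]
```

View pics/e.png

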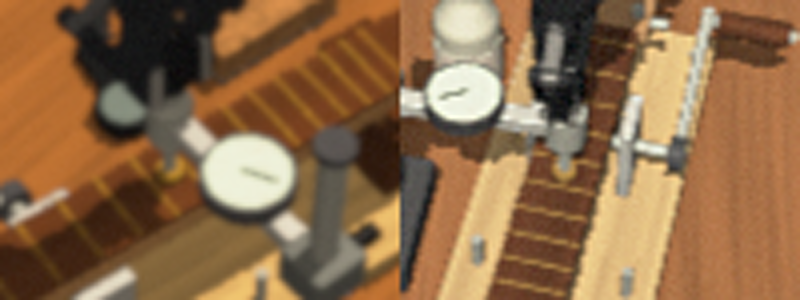

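The picture shows the foot on or just above the neck, at about (172,172) left and (563,170) right. The needle is only decoration. I'll work out the knob's starting height from sharper blobs in the first pictures, and check bias with the foot.

Run:
```python
from h import *
np.set_printoptions(precision=2,suppress=True)
from scipy.optimize import minimize_scalar
xy=[.5903,-.0396]
for c,(x0,y0,x1,y1) in(("scene",(310,145,335,175)),("side",(320,178,345,208))):
    f=grab(c);im=cv2.imread(f"pics/{c}0.png");g=im[y0:y1,x0:x1].max(2)
    n,l,st,ce=cv2.connectedComponentsWithStats((g<55).astype(np.uint8)); i=1+st[1:,4].argmax()
    ce=ce[i]+[x0,y0]; r=minimize_scalar(lambda z:np.sum((proj(f,xy+[z])-ce)**2),bounds=(.2,.3),method="bounded")
    print(c,"knob",ce,st[i],"z",r.x,"res",proj(f,xy+[r.x])-ce, "px/mm",(proj(f,xy+[.27])-proj(f,xy+[.26]))/10)
    for tag,img in(("then",im),("now",f["frame"])):
        h=cv2.cvtColor(img,cv2.COLOR_BGR2HSV).astype(int); X=proj(f,xy+[.110 if tag=="now" else .16]).round().astype(int)
        w=img[X[1]-8:X[1]+9,X[0]-8:X[0]+9]
        d=(w[...,2].astype(int)>130)&(w[...,1].astype(int)-w[...,0]>35)&(h[X[1]-8:X[1]+9,X[0]-8:X[0]+9,1]>110)
        ys,xs=np.nonzero(d); print(tag,"proj",proj(f,xy+[.112 if tag=="now" else .16]),"brass",len(xs),xs.mean()+X[0]-8,ys.mean()+X[1]-8)
        if 1: print("\n".join("".join("#" if q else "." for q in row) for row in d))
```

```text
scene knob [321.55 160.29] [  7   9  10  14 121] z 0.26238211472100703 res [ 0.81 -0.  ] px/mm [-0.   -0.32]
then proj [322.49 190.02] brass 73 322.52054794520546 190.67123287671234
.................
...........#.....
...........##....
..........####...
..........#####..
......#...#####..
..........######.
.........#######.
.........#######.
........###.###..
.....#...........
...#####.........
..######.........
########.........
####...##........
##...............
#................
now proj [322.54 202.49] brass 55 322.0 202.3272727272727
##...............
###..............
###..............
#................
.........##......
....##...###.....
#...##..#####....
#......#######...
#.....########...
.......###...##..
.................
.................
.................
.................
......##.........
......###........
......####.......
side knob [331.35 191.62] [ 7  8 10 12 99] z 0.264946740043084 res [-0.54 -0.01] px/mm [ 0.   -0.26]
then proj [330.33 217.25] brass 37 330.3783783783784 219.56756756756758
#................
.................
.................
.................
.................
.................
......##...#.....
....####...#.....
.......#####.....
.......####...###
.........#.......
.................
.................
.................
.#####...........
......#####......
...........#####.
now proj [330.14 227.79] brass 50 330.22 228.12
.................
.................
..#..............
.####............
......#..........
......#....#####.
......#....#...##
......##..##.....
......######.....
.......####......
#####...##.......
....######.......
..........#####..
..............##.
.................
.................
.................
```

Starting knob height comes out at about 0.2636, so the target TCP height is about 0.189.

```bash
python3 -m handwheel '[{"dx":0,"dy":0,"dz":0.25,"wx":0,"wy":0,"wz":0,"claw":15},{"dx":0,"dy":0,"dz":0.2,"wx":0,"wy":0,"wz":0,"claw":15},{"dx":0,"dy":0,"dz":0,"wx":0,"wy":0,"wz":0,"claw":15}]'; python3 m.py .589 -.04 .189
python3 - <<'E'
from h import *
for c in("scene","side"):
    f=grab(c); cv2.imwrite(f"pics/{c}1.png",f["frame"])
E
```

```text
clock: 7.15
position: [0.5903, -0.0396, 0.1886]
tool_rot: [-3.141, -0.0, -0.138]
force: [4.0, 4.5, 0.6]
grip_width: 0.0253
finger_force: 32.8
clock 7.15 pos [ 0.5903 -0.0396  0.1886] rot [-3.141 -0.    -0.138] F [4.  4.5 0.6] w 0.0253 ff 32.8 tool shift cm [-0.12  0.06 -0.04]
```

```bash
python3 -m handwheel '[{"dx":0,"dy":0,"dz":0,"wx":0,"wy":0,"wz":0,"claw":60},{"dx":0,"dy":0,"dz":0,"wx":0,"wy":0,"wz":0,"claw":100},{"dx":0,"dy":0,"dz":0,"wx":0,"wy":0,"wz":0,"claw":100},{"dx":0,"dy":0,"dz":0,"wx":0,"wy":0,"wz":0,"claw":100},{"dx":0,"dy":0,"dz":-1,"wx":0,"wy":0,"wz":0,"claw":100},{"dx":0,"dy":0,"dz":-3,"wx":0,"wy":0,"wz":0,"claw":100},{"dx":0,"dy":0,"dz":-4,"wx":0,"wy":0,"wz":0,"claw":100}]' && python3 -m handwheel '[{"dx":-3,"dy":4.3,"dz":0,"wx":0,"wy":0,"wz":0,"claw":100},{"dx":-3,"dy":4.3,"dz":0,"wx":0,"wy":0,"wz":0,"claw":100},{"dx":-3,"dy":4.3,"dz":0,"wx":0,"wy":0,"wz":0,"claw":100},{"dx":-3.2,"dy":4.2,"dz":0,"wx":0,"wy":0,"wz":0.061,"claw":100},{"dx":0,"dy":0,"dz":4,"wx":0,"wy":0,"wz":0,"claw":100},{"dx":0,"dy":0,"dz":4,"wx":0,"wy":0,"wz":0,"claw":100},{"dx":0,"dy":0,"dz":0,"wx":0,"wy":0,"wz":0,"claw":100}]'
python3 m.py .447 -.193 .071
python3 - <<'E'
from h import *
f=grab("wrist");w=f["frame"].copy()
for c in("scene","side"): cv2.imwrite(f"pics/{c}2.png",grab(c)["frame"])
p=[.4502,-.193,.089]; print(proj(f,p))
for m in optics.masks_of("lever_bar","wrist")[:2]:
    ys,xs=np.nonzero(m["region"]);print(m["p"],m["rect"],xs.mean(),ys.mean())
cv2.circle(w,tuple(proj(f,p).astype(int)),4,(0,255,0),1)
a=cv2.imread("pics/scene2.png")[140:240,270:400];b=cv2.imread("pics/side2.png")[170:270,270:400]
w[:200,:]=w[:200,:]
cv2.imwrite("pics/w3.png",cv2.vconcat([w,cv2.resize(cv2.hconcat([a,b]),(640,200),interpolation=2)[:,:]]))
E
```

```text
clock: 8.12
position: [0.5896, -0.0398, 0.2699]
tool_rot: [3.142, 0.001, -0.138]
force: [-1.4, 0.3, 0.4]
grip_width: 0.0854
finger_force: 0.0
clock: 9.0
position: [0.4445, -0.1921, 0.1878]
tool_rot: [-3.141, 0.004, -0.199]
force: [0.0, 1.0, 0.3]
grip_width: 0.0853
finger_force: 0.0
clock 9.0 pos [ 0.4445 -0.1921  0.1878] rot [-3.141  0.004 -0.199] F [0.  1.  0.3] w 0.0853 ff 0.0 tool shift cm [ 0.3   0.05 11.67]
[317.117511   193.95348876]
0.71 [301.9, 156.9, 28.3, 82.1] 315.80110775427994 194.55740181268882
```

View pics/w3.png

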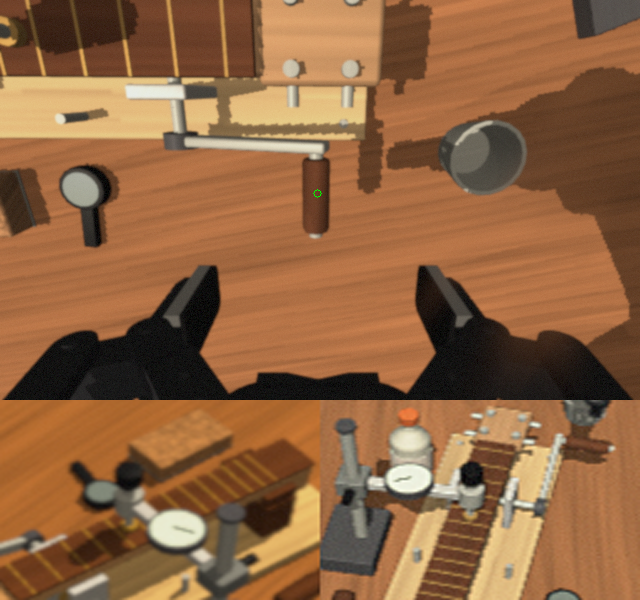

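The bar is centred at (316,195) between the fingers, matching the estimate, and the cup is clear at (482,157). The gauge stays lowered with its foot on the neck. I'll descend and pinch.

```bash
python3 - <<'E'
from h import *
from scipy.optimize import minimize_scalar
for c,(x0,y0,x1,y1) in(("scene",(310,160,335,190)),("side",(320,190,345,220))):
    f=grab(c);im=cv2.imread(f"pics/{c}2.png");g=im[y0:y1,x0:x1].max(2)
    n,l,st,ce=cv2.connectedComponentsWithStats((g<55).astype(np.uint8)); i=1+st[1:,4].argmax(); ce=ce[i]+[x0,y0]
    r=minimize_scalar(lambda z:np.sum((proj(f,[.5903,-.0396,z])-ce)**2),bounds=(.17,.3),method="bounded"); print(c,ce,st[i],r.x)
E
python3 -m handwheel '[{"dx":0.1,"dy":0.0,"dz":4,"wx":0,"wy":0,"wz":0,"claw":100},{"dx":0,"dy":0,"dz":4,"wx":0,"wy":0,"wz":0,"claw":100},{"dx":0,"dy":0,"dz":2.5,"wx":0,"wy":0,"wz":0,"claw":100},{"dx":0,"dy":0,"dz":1,"wx":0,"wy":0,"wz":0,"claw":60},{"dx":0,"dy":0,"dz":0,"wx":0,"wy":0,"wz":0,"claw":15},{"dx":0,"dy":0,"dz":0,"wx":0,"wy":0,"wz":0,"claw":8},{"dx":0,"dy":0,"dz":0,"wx":0,"wy":0,"wz":0,"claw":8},{"dx":0,"dy":0,"dz":0,"wx":0,"wy":0,"wz":0,"claw":8}]' 45
```

```text
scene [322.26271186 177.40677966] [  7  11  11  14 118] 0.2053959214556666
side [331.23404255 206.72340426] [ 7 11 10 12 94] 0.20503786289289402
clock: 10.3
position: [0.4474, -0.1916, 0.0747]
tool_rot: [-3.141, -0.002, -0.198]
force: [0.2, 9.3, 7.2]
grip_width: 0.0183
finger_force: 45.0
```

The knob stayed at 0.205, which is 10 mm of push. The bar is gripped, so now the arc.

```bash
python3 -m handwheel '[{"dx":0,"dy":-0.23,"dz":-0.68,"wx":0,"wy":0,"wz":0,"claw":8},{"dx":0,"dy":-0.24,"dz":-0.67,"wx":0,"wy":0,"wz":0,"claw":8},{"dx":0,"dy":-0.64,"dz":-1.28,"wx":0,"wy":0,"wz":0,"claw":8},{"dx":0,"dy":-0.81,"dz":-1.18,"wx":0,"wy":0,"wz":0,"claw":8},{"dx":0,"dy":-0.94,"dz":-1.07,"wx":0,"wy":0,"wz":0,"claw":8},{"dx":0,"dy":-1.08,"dz":-0.94,"wx":0,"wy":0,"wz":0,"claw":8},{"dx":0,"dy":0,"dz":0,"wx":0,"wy":0,"wz":0,"claw":8}]'; python3 m.py .47 -.09 .155
```

```text
clock: 11.18
position: [0.4551, -0.1536, 0.133]
tool_rot: [3.142, -0.002, -0.198]
force: [5.4, -1.4, -7.5]
grip_width: 0.0185
finger_force: 44.7
clock 11.175 pos [ 0.4551 -0.1536  0.133 ] rot [ 3.142e+00 -2.000e-03 -1.980e-01] F [ 5.4 -1.4 -7.5] w 0.0185 ff 44.7 tool shift cm [ 0.21 -6.53 -2.2 ]
```

```bash
python3 -m handwheel '[{"dx":0,"dy":-1.19,"dz":-0.79,"wx":0,"wy":0,"wz":0,"claw":8},{"dx":0,"dy":-1.29,"dz":-0.62,"wx":0,"wy":0,"wz":0,"claw":8},{"dx":0,"dy":-1.35,"dz":-0.46,"wx":0,"wy":0,"wz":0,"claw":8},{"dx":0,"dy":-1.4,"dz":-0.28,"wx":0,"wy":0,"wz":0,"claw":8},{"dx":0,"dy":-0.72,"dz":-0.06,"wx":0,"wy":0,"wz":0,"claw":8},{"dx":0,"dy":-0.71,"dz":-0.03,"wx":0,"wy":0,"wz":0,"claw":8},{"dx":0,"dy":0,"dz":0,"wx":0,"wy":0,"wz":0,"claw":8},{"dx":0,"dy":0,"dz":0,"wx":0,"wy":0,"wz":0,"claw":8}]'; python3 m.py .4684 -.0877 .1553
python3 - <<'E'
from h import *
f=grab("wrist")
for P in([.472,-.0895,.171],[.5074,-.0966,.061],[.5,-.0966,.171]): print(proj(f,P))
a=grab("scene")["frame"][130:280,220:400];b=grab("side")["frame"][150:300,260:440]
cv2.imwrite("pics/z.png",cv2.resize(cv2.hconcat([a,b]),(800,333),interpolation=2))
E
```

```text
clock: 12.18
position: [0.4683, -0.09, 0.1557]
tool_rot: [3.141, -0.003, -0.201]
force: [-1.4, -5.8, 21.2]
grip_width: 0.0184
finger_force: 47.5
clock 12.175 pos [ 0.4683 -0.09    0.1557] rot [ 3.141e+00 -3.000e-03 -2.010e-01] F [-1.4 -5.8 21.2] w 0.0184 ff 47.5 tool shift cm [-0.04 -0.23  0.04]
[314.27413496 275.15657261]
[315.30019771 150.08217495]
[317.50515869 211.08351733]
```

View pics/z.png

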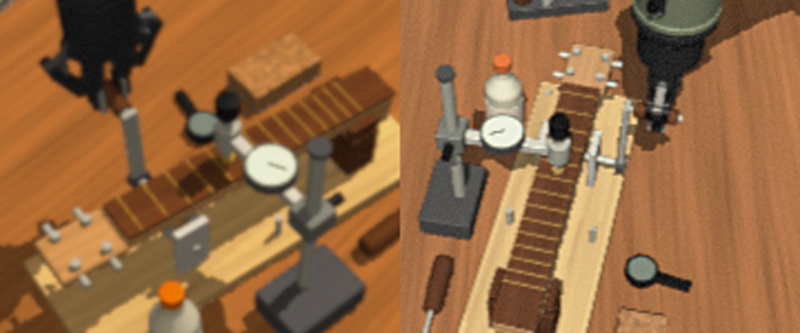

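The lever stands upright and the foot is on the neck, which is still seated in the jig with nothing else disturbed. Geometry says the bar is about 2 mm short in y and carries some vertical preload, so I'll trim both.

```bash
python3 -m handwheel '[{"dx":0,"dy":-0.1,"dz":-0.15,"wx":0,"wy":0,"wz":0,"claw":8},{"dx":0,"dy":-0.1,"dz":-0.1,"wx":0,"wy":0,"wz":0,"claw":8},{"dx":0,"dy":0,"dz":0,"wx":0,"wy":0,"wz":0,"claw":8},{"dx":0,"dy":0,"dz":0,"wx":0,"wy":0,"wz":0,"claw":8}]'; python3 m.py .4684 -.0877 .1557
python3 - <<'E'
from h import *
f=grab("wrist"); print(proj(f,[.5074,-.0966,.061]),proj(f,[.5074,-.0966,.16]))
for m in optics.masks_of("lever","wrist")[:1]:
    ys,xs=np.nonzero(m["region"]);print(m["p"],m["rect"])
    for y in range(ys.min(),ys.max()+1,10): 
        q=xs[ys==y]; print(y,q.min() if len(q) else 0,q.max() if len(q) else 0,end="; ")
print()
# neck lift and gauge: networks in side view
for n in("lever","lever_bar"):
  for c in("side","scene"):
    g=grab(c)
    for m in optics.masks_of(n,c)[:1]: print(c,n,m["p"],m["rect"],"pivot/top",proj(g,[.5074,-.0966,.061]),proj(g,[.5074,-.0966,.171]))
E
```

```text
clock: 12.82
position: [0.4685, -0.0881, 0.1564]
tool_rot: [3.141, -0.001, -0.2]
force: [13.2, -7.2, -23.9]
grip_width: 0.0184
finger_force: 45.5
clock 12.825 pos [ 0.4685 -0.0881  0.1564] rot [ 3.141e+00 -1.000e-03 -2.000e-01] F [ 13.2  -7.2 -23.9] w 0.0184 ff 45.5 tool shift cm [-0.02 -0.03  0.07]
[318.04303065 149.47786971] [318.49523823 185.5733053 ]
0.61 [293.8, 140.7, 46.3, 203.2]
141 301 331; 151 299 335; 161 300 333; 171 300 335; 181 298 338; 191 296 341; 201 295 342; 211 302 332; 221 294 342; 231 294 341; 241 295 342; 251 295 341; 261 295 341; 271 296 339; 281 296 339; 291 296 339; 301 296 339; 311 297 338; 321 296 339; 331 297 338; 341 306 329; 
side lever 0.61 [356.7, 195.0, 26.8, 27.0] pivot/top [358.91339728 223.07531873] [361.47665543 199.0961333 ]
scene lever 0.91 [267.6, 163.7, 36.9, 73.7] pivot/top [282.1284402  209.81026833] [278.76541742 181.89036164]
side lever_bar 0.61 [364.1, 195.7, 20.5, 10.9] pivot/top [358.91339728 223.07531873] [361.47665543 199.0961333 ]
scene lever_bar 0.41 [270.6, 163.7, 10.2, 17.1] pivot/top [282.1284402  209.81026833] [278.76541742 181.89036164]
```

The lever mask is centred at column 317–318 along its whole length, so it is upright. I'll ease the upward pull and hand in.

```bash
python3 -m handwheel '[{"dx":0,"dy":0,"dz":0.12,"wx":0,"wy":0,"wz":0,"claw":8},{"dx":0,"dy":0,"dz":0,"wx":0,"wy":0,"wz":0,"claw":8},{"dx":0,"dy":0,"dz":0,"wx":0,"wy":0,"wz":0,"claw":8},{"dx":0,"dy":0,"dz":0,"wx":0,"wy":0,"wz":0,"claw":8}]'; python3 -c "
from workcell import job_done;print(job_done())"
```

```text
clock: 13.82
position: [0.4687, -0.0881, 0.1561]
tool_rot: [3.141, -0.002, -0.201]
force: [6.6, -5.7, -1.7]
grip_width: 0.0185
finger_force: 48.1
the job is handed in; nothing more can be done
None
```

I lowered the gauge until its foot was pushed in about 10 mm by my camera estimate and let it go, then swung the lever upright to within about 0.02 rad and handed the job in at 13.8 s, still gripping it, with the foot on the neck; no verdict was returned.

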